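# Run the orange hand winch back to its stop

## Task

The line has been taken off the orange hand winch on the worktop. Flick its sprung pawl off the ratchet wheel so that it snaps over and stays off, then ease the drum slowly back by its crank knob until the crank is against its stop post, ready for a new line. Leave the pawl off and do not touch the blue winch.

Things in the scene. Friction and masses are not known exactly. Their poses are not given: they have to be found in the camera images.
- orange_winch: Hand winch with orange drum and knobs, bolted down; place and yaw vary. Dark plate 150 x 205 x 10 mm. Origin on the drum's upright axis at worktop height; plate from -75 to 75 mm in x, -75 to 130 mm in y; z up. Ratchet wheel 86 mm across (z 16 to 25 mm), drum 66 mm across, above it a steel crank (z to 69 mm) and, on the -x side, its stop post (10 mm thick, z to 66 mm).
- orange_winch_drum (a joint): Drum and crank angle, rad: 0 = crank against the stop post, fully run back; starts wound by 1.35 to 1.65. It runs back clockwise seen from above. Stiff: it stays where left and takes about 2 N at the knob to turn slowly. With the pawl on it has up to 0.35 rad of play, then is blocked from running back.
- orange_winch_knob_grip (a point): Grip point of the upright orange crank knob, 95 mm above the worktop. Knob round, 21 mm across, z 67 to 112 mm, spins freely on its pin, 58 mm from the drum's axis. In the winch's frame it stands at angle 3.23 rad + drum joint value, from x towards y: near -y when wound, at -x when run back.
- orange_winch_pawl (a joint): Pawl angle, rad: 0 = nose in the ratchet wheel, 0.6 = fully off (end of travel). An over-centre spring holds it at either end and snaps it over beyond 0.3; at the tab this takes about 3 N at first, less towards the middle.
- orange_winch_pawl_tab (a point): Middle of the grip of the pawl's upright orange thumb tab, 75 mm above the worktop. Tab round, 16 mm across, z 50 to 90 mm, 55 mm from the pawl's pivot. In the winch's frame the pivot is at (52, 47) mm, the tab at (52, 102) mm with the pawl on; pushed towards the winch's +x it swings in an arc to (83, 92) mm: pawl off.
- blue_winch: The same winch in blue, on the other side; a bystander, not to be touched. Origin and axes as on the orange one.

How it is judged:
On the way, in this order (a step that is already met when the one before it is completed fails the run):
1. the orange winch's pawl is off the ratchet wheel while its drum is still wound (value of joint orange_winch_pawl above 0.5 rad and value of joint orange_winch_drum above 0.8 rad), for 0.2 s.
2. the drum is eased back to its stop (value of joint orange_winch_drum below 0.17 rad), for 0.2 s.
At the end, for the whole second after the job is handed in: The orange winch's pawl is fully off (joint above 0.5 rad), its drum is at rest and run back to within 0.17 rad (10 degrees) of the stop (value of joint orange_winch_pawl above 0.5 rad and value of joint orange_winch_drum below 0.17 rad and velocity of joint orange_winch_drum between -0.1 and 0.1 rad/s); the robot touches nothing.
It fails at once if the drum spins back fast (above 6 rad/s, about one turn a second) (velocity of joint orange_winch_drum below -6 rad/s).
It fails at once if the blue winch is touched (contact force between blue_winch and the fingers above 1 N or contact force between blue_winch and the arm above 1 N).
It also fails if it takes over 45 s, if anything falls off the work surface, if the arm or the gripper's body presses on something with over 40 N, if the wrist force passes 120 N, or if a joint passes its speed limit or range.

## Robot

A 6-joint arm with a two-finger parallel gripper is mounted at the origin on a cart in front of the work surface, level with it; the furniture and walls round the work are solid. World frame = base frame: x ahead of the robot, y to its left, z up, the work surface at z = 0. Lengths are in m, angles in rad, forces in N, time in s.
With the tool pointing down it reaches from about 0.35 to 0.875 m from the base axis. Payload 4.2 kg.
Tool frame: the origin (TCP) lies midway between the tips of the shut fingers; the grasp point (between the pads) lies 19 mm behind it (grip_point_offset is the distance from the TCP to the grasp point, in m); z points along the fingers, y is the line along which they close (so a half turn about z gives the same grasp; the last joint's range is limited). The gripper opens to 85 mm and grips with 20 to 120 N. Pads are 22 mm wide; open, the fingers measure 114 mm over their backs; the gripper's body (76 mm by 85 mm) begins 54 mm behind the grasp point. The pads swing forward as they close: fully open they stand 13 mm farther back than shut.
Start: joints at [1.604, 0.385, 0.008, 0, -1.194, -0.259], TCP at [0.14, 0.609, 0.231] pointing down, gripper open.
Joint ranges: [-3.14, 3.14], [-1.21, 2.06], [-1.07, 1.41], [-3.16, 2.05], [-2.99, -0.16], [-3.1, 3.1]. Speed limits (rad/s): [2.79, 2.79, 3.14, 3.14, 3.14, 3.14].

## Interface

Orientations are given as a rotation vector (axis times angle).
In Python, from plant import * gives the robot as it stands.
- The arm moves only by the tool carry_out, never from a script. Its argument "commands" is a list of rows, each a list of 7 numbers: the turn, a rotation vector about the tool's x, y, z in degrees, then the shift along the tool's x, y, z in mm, then the closure, from -1 (fully open) to 1 (shut). A call has exactly 8 rows; each row shifts and turns the commanded pose from where the row before left it, along the tool's axes as they then stand; what a row does not reach is not made up. A row lasts 1/10 s, in which the tool goes at most 50 mm and 8.59 degrees, less where a joint would pass 70% of its speed; a pose out of reach is approached as far as the arm can. A call with a gripper value outside its range is refused whole. The fingers move at their own pace and stop on an object; "force" is the grip in N (left out, the last holds). Time passes only in rows, so rows that do not move let the fingers close, or fill a call up. It gives the time, the measured TCP pose, the force, the opening and the grip force at its end, in the units of the state.
- sense(): the state, without advancing time (a new reading comes with each control period).
- camera(name): name is "side" or "top" or "wrist"; returns the picture (480x640x3 uint8, red, green, blue); there is no depth.
- camera_params(name): a dict with "camera_matrix" (3x3 intrinsics, pixels), "R" (3x3) and "t" (3): a world point X has camera coordinates R X + t; the wrist camera has in their place "T_tool_cam" (4x4, takes a point from camera to tool coordinates, whose origin is the TCP and whose axes are the flange's). Camera axes: x right, y down, z forward; pixel columns grow to the right and rows downward; lengths in m; the calibration is good to about 2 mm. A picture is of the moment at which its call begins: read the wrist's pose just before it. camera_params takes no time and is no camera call.
- hand_in(): hands the job in; it is judged then, once.
Trained networks look in the newest picture that a camera, given by its name, has taken for a name from the list of things; names that differ only in an ending like _2 or _b are one class to them, and where a whole thing is asked for, a point or a joint stands for the part that bears it (a point fixed in the world has none). Each returns a list of dicts, best first, with "confidence" (0 to 1); they miss things now and then, are a little off and sometimes report something else, mostly with a low value. They report only what shows in the picture. A call takes as long as a camera call.
- look_for(name, camera): "position" ([x, y, z] in m, in world coordinates, good to about 4 mm: the middle of the surface that is visible of it).
- place_of(name, camera): "position" ([x, y, z] in m, in world coordinates, good to about 4 mm: a listed point, or the origin of a listed thing).
The state is a dict: "clock": time; "joints": joint angles; "joint_velocities": joint speeds; "joint_efforts": joint torques, N m; "position": TCP position; "orientation": TCP orientation; "contact_force": force on the tool from outside, world axes, zero at the start; "moment": the same for the moment, N m; "finger_gap": opening from 0.0 (shut) to 1.0 (fully open); "gripper_force": force on a finger pad.
Only numpy, scipy, OpenCV 4.12 (cv2) and the standard library are available. Lean on these libraries where they do the work, as an engineer would, in place of code of your own. Each camera call takes 0.05 s, during which the arm holds its last target. There are 200 camera calls.

## Working session

There is one attempt and no reset: what is moved stays moved. The work goes in short steps, Python scripts to look and compute and a tool call to move; the robot and the scene stay as the last step left them, time stands still between calls to the robot, and variables do not carry over. Pictures are saved under pics/ and viewed, at most 10 in all, crops included, and the job is handed in when it is done.

Besides the shell and the picture viewer there is one more tool, called after ">>>" as name(argument=value, ...), one argument or row to a line, values as JSON. carry_out: Moves the arm, as the interface text tells. Its arguments: {"type":"object","properties":{"commands":{"type":"array","items":{"type":"array","items":{"type":"number"}}},"force":{"type":"number"}},"required":["commands"]}

```bash
mkdir -p pics; cat > h.py <<'E'
from plant import *
import numpy as np, cv2
from scipy.spatial.transform import Rotation as Ro
def proj(c,X):
    p=camera_params(c); q=p["camera_matrix"]@(np.array(p["R"])@np.array(X)+np.array(p["t"])); return (q[:2]/q[2]).round(0)
def save(c,n):
    im=camera(c); cv2.imwrite(f"pics/{n}.png",im[:,:,::-1]); return im
E
python3 - <<'E'
from h import *
for c in("top","side"):
    save(c,c+"0")
    for n in("orange_winch","orange_winch_knob_grip","orange_winch_pawl_tab","blue_winch"):
        print(c,n,[(np.round(d["position"],4).tolist(),round(d["confidence"],2),proj(c,d["position"]).tolist()) for d in place_of(n,c)[:2]])
s=sense();print(s["clock"],s["position"],Ro.from_rotvec(s["orientation"]).as_matrix().round(3),s["finger_gap"])
E
```

```text
top orange_winch [([0.507, 0.1321, 0.0009], 0.56, [236.0, 234.0]), ([0.5064, 0.0705, 0.0973], 0.39, [259.0, 230.0])]
top orange_winch_knob_grip [([0.505, 0.07, 0.0956], 0.43, [259.0, 230.0])]
top orange_winch_pawl_tab [([0.5375, 0.2336, 0.0738], 0.89, [181.0, 216.0])]
top blue_winch [([0.4771, -0.3838, -0.0002], 0.61, [476.0, 248.0])]
side orange_winch [([0.5055, 0.1308, -0.0015], 0.62, [294.0, 322.0])]
side orange_winch_knob_grip [([0.5079, 0.0734, 0.0928], 0.68, [297.0, 274.0])]
side orange_winch_pawl_tab [([0.5414, 0.2382, 0.0767], 0.77, [263.0, 330.0])]
side blue_winch [([0.4733, -0.382, -0.0038], 0.95, [337.0, 210.0])]
0.5 [0.13988912 0.60909993 0.23127771] [[ 0.975 -0.224 -0.   ]
 [-0.224 -0.975 -0.   ]
 [ 0.     0.    -1.   ]] 0.9956665738172503
```

View pics/top0.png

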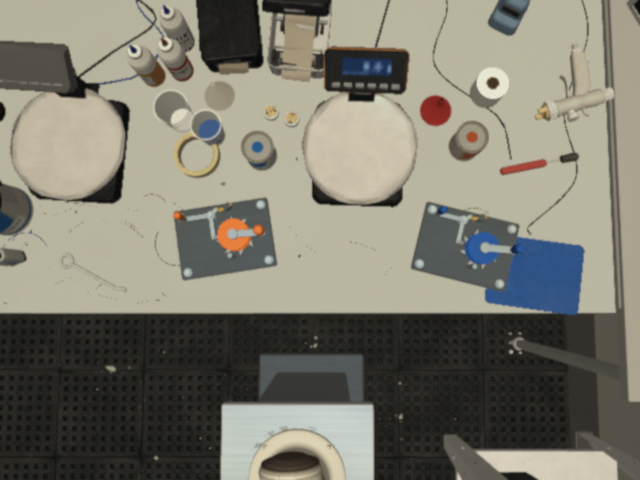

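>>> carry_out(
  commands=[
    [0, 0, -7.2, 0, 0, 0, 1],
    [0, 0, -7.2, 0, 0, 0, 1],
    [0, 0, -7.3, 0, 0, 0, 1],
    [0, 0, 0, 22, 32, 2, 1],
    [0, 0, 0, 22, 32, 2, 1],
    [0, 0, 0, 22, 32, 2, 1],
    [0, 0, 0, 22, 32, 2, 1],
    [0, 0, 0, 22, 32, 2, 1],
  ],
  force=20,
)

```text
clock: 1.3
position: [0.2738, 0.4666, 0.2215]
orientation: [-3.132, -0.241, -0.0]
contact_force: [-0.3, -0.4, 0.5]
finger_gap: -0.001
gripper_force: 0.0
```

>>> carry_out(
  commands=[
    [0, 0, 0, 22, 32, 2, 1],
    [0, 0, 0, 22, 32, 2, 1],
    [0, 0, 0, 22, 32, 2, 1],
    [0, 0, 0, 22, 32, 2, 1],
    [0, 0, 0, 22, 32, 2, 1],
    [0, 0, 0, 22, 32, 2, 1],
    [0, 0, 0, 22, 32, 2, 1],
    [0, 0, 0, 0, 0, 0, 1],
  ],
)

```text
clock: 2.1
position: [0.4613, 0.2669, 0.207]
orientation: [3.132, 0.232, -0.0]
contact_force: [-0.0, -0.4, -0.5]
finger_gap: 0.001
gripper_force: 0.0
```

```bash
python3 - <<'E'
from h import *
s=sense();print(s["clock"],s["position"],Ro.from_rotvec(s["orientation"]).as_matrix().round(3),s["finger_gap"])
save("wrist","w1")
for n in("orange_winch","orange_winch_knob_grip","orange_winch_pawl_tab"):
        print(n,[(np.round(d["position"],4).tolist(),round(d["confidence"],2)) for d in place_of(n,"wrist")[:2]])
E
```

```text
2.1 [0.46126174 0.26690887 0.20699672] [[ 0.989  0.147 -0.   ]
 [ 0.147 -0.989 -0.001]
 [-0.     0.001 -1.   ]] 0.0011157870985073796
orange_winch [([0.5027, 0.1318, -0.0017], 0.87)]
orange_winch_knob_grip [([0.5057, 0.0697, 0.0947], 0.93), ([0.5372, 0.2368, 0.0694], 0.31)]
orange_winch_pawl_tab [([0.5369, 0.2406, 0.0747], 0.56)]
```

View pics/w1.png

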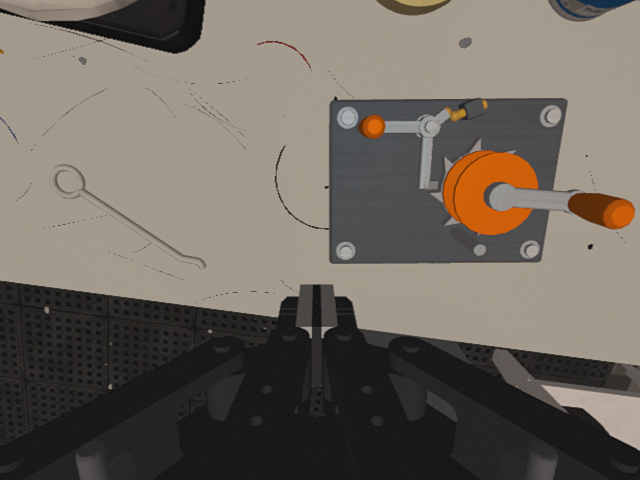

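>>> carry_out(
  commands=[
    [0, 0, 0, 17, 21, 20, 1],
    [0, 0, 0, 17, 21, 30, 1],
    [0, 0, 0, 0, 0, 35, 1],
    [0, 0, 0, 0, 0, 30, 1],
    [0, 0, 0, 0, 0, 20, 1],
    [0, 0, 0, 0, 0, 7, 1],
    [0, 0, 0, 0, 0, 0, 1],
    [0, 0, 0, 0, 0, 0, 1],
  ],
)

```text
clock: 3.1
position: [0.4998, 0.2346, 0.0665]
orientation: [-3.131, -0.242, -0.003]
contact_force: [-0.6, -0.2, -0.2]
finger_gap: -0.001
gripper_force: 0.0
```

>>> carry_out(
  commands=[
    [0, 0, 0, 6, 0, 0, 1],
    [0, 0, 0, 6, 0, 0, 1],
    [0, 0, 0, 5, 0, 0, 1],
    [0, 0, 0, 5, 0, 0, 1],
    [0, 0, 0, 4, 0, 0, 1],
    [0, 0, 0, 4, 0, 0, 1],
    [0, 0, 0, 4, 0, 0, 1],
    [0, 0, 0, 4, 0, 0, 1],
  ],
)

```text
clock: 3.9
position: [0.5373, 0.239, 0.0651]
orientation: [3.132, 0.24, -0.0]
contact_force: [-0.3, -1.1, -0.4]
finger_gap: -0.0
gripper_force: 0.3
```

>>> carry_out(
  commands=[
    [0, 0, 0, 4, 0.5, 0, 1],
    [0, 0, 0, 4, 0.5, 0, 1],
    [0, 0, 0, 3, 0.5, 0, 1],
    [0, 0, 0, 2, 0, 0, 1],
    [0, 0, 0, 0, 0, 0, 1],
    [0, 0, 0, 0, 0, 0, 1],
    [0, 0, 0, -10, 0, 0, 1],
    [0, 0, 0, -15, 0, -10, 1],
  ],
)

```text
clock: 4.7
position: [0.5239, 0.2353, 0.0739]
orientation: [3.131, 0.239, -0.004]
contact_force: [0.3, -0.3, 0.0]
finger_gap: -0.004
gripper_force: 0.0
```

>>> carry_out(
  commands=[
    [0, 0, 0, -15, 0, -20, 1],
    [0, 0, 0, 0, 0, -40, 1],
    [0, 0, 0, 0, 20, -40, 1],
    [0, 0, 0, -20, 20, -30, 1],
    [0, 0, 0, -20, 20, 0, 1],
    [0, 0, 0, -20, 20, 0, 1],
    [0, 0, 0, 0, 0, 0, 1],
    [0, 0, 0, 0, 0, 0, 1],
  ],
)

```text
clock: 5.5
position: [0.4627, 0.1452, 0.2057]
orientation: [-3.132, -0.24, -0.001]
contact_force: [0.6, -0.4, -0.7]
finger_gap: -0.001
gripper_force: 0.0
```

```bash
python3 - <<'E'
from h import *
s=sense();print(s["clock"],s["position"],Ro.from_rotvec(s["orientation"]).as_matrix().round(3),s["finger_gap"],s["contact_force"])
save("wrist","w2")
for c in("wrist","side"):
  if c=="side":camera(c)
  for n in("orange_winch","orange_winch_knob_grip","orange_winch_pawl_tab"):
        print(n,[(np.round(d["position"],4).tolist(),round(d["confidence"],2)) for d in place_of(n,c)[:2]])
E
```

```text
5.5 [0.46269143 0.14515605 0.20571066] [[ 0.988  0.152  0.001]
 [ 0.152 -0.988  0.001]
 [ 0.001 -0.    -1.   ]] -0.001328323234903693 [ 0.63863228 -0.40973125 -0.70167226]
orange_winch []
orange_winch_knob_grip [([0.5077, 0.0684, 0.097], 0.63)]
orange_winch_pawl_tab [([0.5682, 0.2362, 0.0748], 0.61)]
orange_winch [([0.5013, 0.1306, -0.0019], 0.65)]
orange_winch_knob_grip []
orange_winch_pawl_tab [([0.5736, 0.2344, 0.0758], 0.81)]
```

View pics/w2.png

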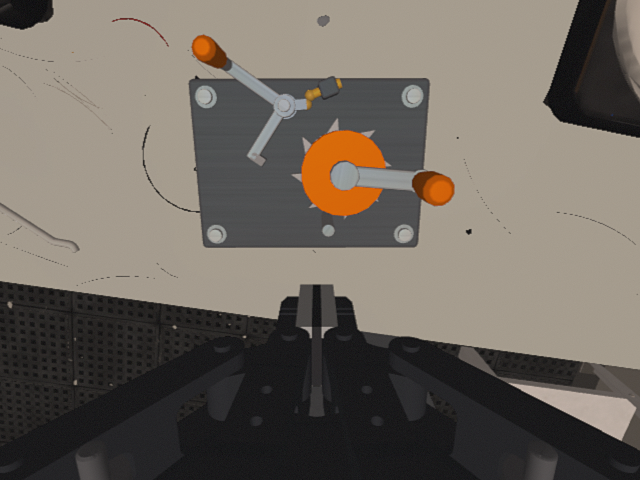

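>>> carry_out(
  commands=[
    [0, 0, 0, 16, 40, 0, -0.3],
    [0, 0, 0, 16, 39, 0, -0.3],
    [0, 0, 8, 0, 0, 0, -0.3],
    [0, 0, 8, 0, 0, 0, -0.3],
    [0, 0, 8, 0, 0, 0, -0.3],
    [0, 0, 8, 0, 0, 0, -0.3],
    [0, 0, 8, 0, 0, 0, -0.3],
    [0, 0, 8, 0, 0, 0, -0.3],
  ],
)

```text
clock: 6.7
position: [0.5071, 0.0724, 0.2051]
orientation: [2.956, -1.063, -0.001]
contact_force: [-0.4, 0.2, 0.1]
finger_gap: 0.648
gripper_force: 0.0
```

>>> carry_out(
  commands=[
    [0, 0, 8, 0, 0, 0, -0.3],
    [0, 0, 8, 0, 0, 0, -0.3],
    [0, 0, 8, 0, 0, 0, -0.3],
    [0, 0, 8, 0, 0, 0, -0.3],
    [0, 0, 8, 0, 0, 0, -0.3],
    [0, 0, 8, 0, 0, 0, -0.3],
    [0, 0, 1, 0, 0, 20, -0.3],
    [0, 0, 0, 0, 0, 0, -0.3],
  ],
)

```text
clock: 7.5
position: [0.5054, 0.0719, 0.183]
orientation: [2.252, -2.184, -0.004]
contact_force: [0.0, -0.4, 0.8]
finger_gap: 0.647
gripper_force: 0.0
```

```bash
python3 - <<'E'
from h import *
s=sense();p=np.array(s["position"]);R=Ro.from_rotvec(s["orientation"]).as_matrix()
print(s["clock"],p,R.round(3),s["finger_gap"],np.round(s["joints"],2))
save("wrist","w3")
for n in("orange_winch","orange_winch_knob_grip"):
  for d in place_of(n,"wrist")[:2]: print(n,np.round(d["position"],4),round(d["confidence"],2),"tool mm",(1000*R.T@(np.array(d["position"])-p)).round(1))
E
```

```text
7.5 [0.5054218  0.07190722 0.18300879] [[ 0.03  -1.    -0.005]
 [-1.    -0.03  -0.001]
 [ 0.001  0.005 -1.   ]] 0.647306284084476 [ 0.46  0.24 -0.34 -0.   -1.   -0.43]
orange_winch [ 0.5026  0.1312 -0.0032] 0.57 tool mm [-59.6   0.  186.1]
orange_winch_knob_grip [0.5064 0.0689 0.0986] 0.95 tool mm [ 2.9 -1.3 84.4]
```

View pics/w3.png

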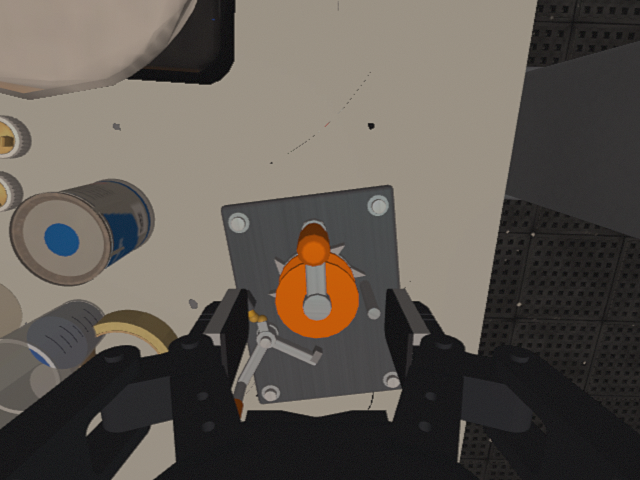

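>>> carry_out(
  commands=[
    [0, 0, 0, 1, -1, 35, -0.3],
    [0, 0, 0, 0, 0, 35, -0.3],
    [0, 0, 0, 0, 0, 25, -0.3],
    [0, 0, 0, 0, 0, 10, -0.3],
    [0, 0, 0, 0, 0, 0, -0.3],
    [0, 0, 0, 0, 0, 0, 1],
    [0, 0, 0, 0, 0, 0, 1],
    [0, 0, 0, 0, 0, 0, 1],
  ],
  force=20,
)

```text
clock: 8.45
position: [0.5088, 0.0717, 0.0819]
orientation: [-2.254, 2.185, -0.002]
contact_force: [-0.4, -0.7, 3.2]
finger_gap: 0.237
gripper_force: 20.4
```

>>> carry_out(
  commands=[
    [0, 0, 0, 0, 0, 0, 1],
    [0, 0, 0, 0, 0, 0, 1],
    [0, 0, 0, 0, 0, 0, 1],
    [0, 0, 0, 0, 0, 0, 1],
    [0, 0, 0, 0, 0, 0, 1],
    [0, 0, 0, 0, 0, 0, 1],
    [0, 0, 0, 0, 0, 0, 1],
    [0, 0, 0, 0, 0, 0, 1],
  ],
)

```text
clock: 9.25
position: [0.5089, 0.0716, 0.0818]
orientation: [-2.254, 2.185, -0.002]
contact_force: [-2.1, 0.5, 5.7]
finger_gap: 0.242
gripper_force: 20.7
```

>>> carry_out(
  commands=[
    [0, 0, 5, -0.2, 5, 0, 1],
    [0, 0, 5, -0.2, 5, 0, 1],
    [0, 0, 5, -0.2, 5, 0, 1],
    [0, 0, 5, -0.2, 5, 0, 1],
    [0, 0, 5, -0.2, 5, 0, 1],
    [0, 0, 5, -0.2, 5, 0, 1],
    [0, 0, 0, 0, 0, 0, 1],
    [0, 0, 0, 0, 0, 0, 1],
  ],
)

```text
clock: 10.05
position: [0.4785, 0.0768, 0.0818]
orientation: [1.612, -2.694, 0.002]
contact_force: [-3.3, -5.1, 11.1]
finger_gap: 0.239
gripper_force: 21.0
```

```bash
python3 - <<'E'
from h import *
s=sense();p=np.array(s["position"]);R=Ro.from_rotvec(s["orientation"]).as_matrix()
O=np.array([.5045,.130]);d=p[:2]-O
print(s["clock"],p,R.round(3),s["finger_gap"],np.round(s["contact_force"],1),np.hypot(*d),np.degrees(np.arctan2(d[1],d[0])),(R.T@s["contact_force"]).round(1))
E
```

```text
10.05 [0.47852775 0.07677662 0.08178563] [[-0.473 -0.881 -0.001]
 [-0.881  0.473 -0.002]
 [ 0.002 -0.    -1.   ]] 0.23871016058189423 [-3.3 -5.1 11.1] 0.059222343923204024 -116.01171621917811 [  6.1   0.5 -11.1]
```

>>> carry_out(
  commands=[
    [0, 0, 5, -0.3, 5, 0, 1],
    [0, 0, 5, -0.3, 5, 0, 1],
    [0, 0, 5, -0.3, 5, 0, 1],
    [0, 0, 5, -0.3, 5, 0, 1],
    [0, 0, 5, -0.3, 5, 0, 1],
    [0, 0, 5, -0.3, 5, 0, 1],
    [0, 0, 5, -0.3, 5, 0, 1],
    [0, 0, 0, 0, 0, 0, 1],
  ],
)

```text
clock: 10.85
position: [0.4522, 0.1007, 0.0817]
orientation: [0.724, -3.05, 0.005]
contact_force: [-9.6, -4.9, 18.2]
finger_gap: 0.237
gripper_force: 21.7
```

>>> carry_out(
  commands=[
    [0, 0, 5, -0.2, 5, 0, 1],
    [0, 0, 4, -0.2, 4, 0, 1],
    [0, 0, 3, 0, 3, 0, 1],
    [0, 0, 2, 0, 2, 0, 1],
    [0, 0, 0, 0, 0, 0, 1],
    [0, 0, 0, 0, 0, 0, 1],
    [0, 0, 0, 0, 0, 0, 1],
    [0, 0, 0, 0, 0, 0, 1],
  ],
)

```text
clock: 11.65
position: [0.4467, 0.1136, 0.0817]
orientation: [0.347, -3.114, 0.007]
contact_force: [-12.8, -3.5, 20.1]
finger_gap: 0.234
gripper_force: 21.9
```

```bash
python3 - <<'E'
from h import *
s=sense();p=np.array(s["position"]);R=Ro.from_rotvec(s["orientation"]).as_matrix()
O=np.array([.5045,.130]);d=p[:2]-O
print(s["clock"],p,R.round(3),s["finger_gap"],np.round(s["contact_force"],1),np.hypot(*d),np.degrees(np.arctan2(d[1],d[0])),(R.T@s["contact_force"]).round(1))
E
```

```text
11.65 [0.44665368 0.11355343 0.08165642] [[-0.975 -0.22  -0.008]
 [-0.22   0.975 -0.005]
 [ 0.009 -0.003 -1.   ]] 0.23412779480519166 [-12.8  -3.5  20.1] 0.06013889167007065 -164.12875465551517 [ 13.4  -0.7 -20. ]
```

>>> carry_out(
  commands=[
    [0, 0, 2, 0, 2, 0, 1],
    [0, 0, 1, 0, 1, 0, 1],
    [0, 0, 0, 0, 1, 0, 1],
    [0, 0, 0, 0, 0, 0, 1],
    [0, 0, 0, 0, 0, 0, 1],
    [0, 0, 0, 0, 0, 0, 1],
    [0, 0, 0, 0, 0, 0, 1],
    [0, 0, 0, 0, 0, 0, 1],
  ],
)

```text
clock: 12.45
position: [0.4458, 0.1165, 0.0817]
orientation: [0.266, -3.121, 0.009]
contact_force: [-11.1, -9.3, 21.1]
finger_gap: 0.24
gripper_force: 22.0
```

```bash
python3 - <<'E'
from h import *
s=sense();p=np.array(s["position"]);R=Ro.from_rotvec(s["orientation"]).as_matrix()
O=np.array([.5045,.130]);d=p[:2]-O
print(s["clock"],p,np.hypot(*d),np.degrees(np.arctan2(d[1],d[0])),(R.T@s["contact_force"]).round(1))
E
```

```text
12.45 [0.44581233 0.11651488 0.08166388] 0.06021703516153057 -167.05932837499586 [ 12.8  -7.4 -20.9]
```

>>> carry_out(
  commands=[
    [0, 0, 0, 0, 0, 0, -0.3],
    [0, 0, 0, 0, 0, 0, -0.3],
    [0, 0, 0, 0, 0, 0, -0.3],
    [0, 0, 0, 0, 0, 0, -0.3],
    [0, 0, 0, 0, 0, 0, -0.3],
    [0, 0, 0, 0, 0, -10, -0.3],
    [0, 0, 0, 0, 0, -25, -0.3],
    [0, 0, 0, 0, 0, -40, -0.3],
  ],
)

```text
clock: 13.25
position: [0.4484, 0.1194, 0.1548]
orientation: [0.267, -3.125, 0.004]
contact_force: [1.2, 1.3, 0.7]
finger_gap: 0.649
gripper_force: 0.0
```

>>> carry_out(
  commands=[
    [0, 0, 0, 0, 0, -40, -0.3],
    [0, 0, 0, 0, 0, -20, -0.3],
    [0, 0, 0, 0, 0, 0, -0.3],
    [0, 0, 0, 0, 0, 0, -0.3],
    [0, 0, 0, 0, 0, 0, -0.3],
    [0, 0, 0, 0, 0, 0, -0.3],
    [0, 0, 0, 0, 0, 0, -0.3],
    [0, 0, 0, 0, 0, 0, -0.3],
  ],
)

```text
clock: 14.05
position: [0.4496, 0.1201, 0.2147]
orientation: [0.267, -3.129, 0.001]
contact_force: [-0.3, 0.4, 0.4]
finger_gap: 0.653
gripper_force: 0.0
```

```bash
python3 - <<'E'
from h import *
s=sense();print(s["clock"],s["position"],s["contact_force"].round(1) if hasattr(s["contact_force"],"round") else s["contact_force"])
save("wrist","w4");im=camera("side")
for c in("wrist","side"):
 for n in("orange_winch_pawl_tab","orange_winch_knob_grip"):
  for d in place_of(n,c)[:2]: print(c,n,np.round(d["position"],4),round(d["confidence"],2))
E
```

```text
14.05 [0.44959763 0.12006206 0.21469515] [-0.3  0.4  0.4]
wrist orange_winch_knob_grip [0.4454 0.1167 0.0976] 0.89
side orange_winch_pawl_tab [0.5773 0.2347 0.0741] 0.6
side orange_winch_knob_grip [0.4514 0.1205 0.0932] 0.5
```

View pics/w4.png

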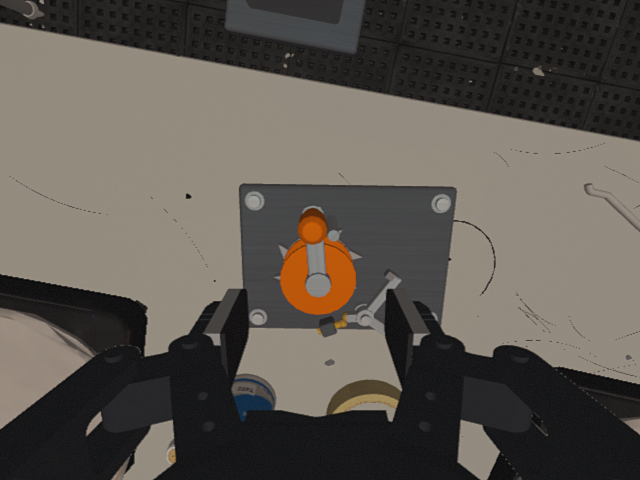

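The crank, with its knob at (313,228), lies against the stop post at (333,236). The pawl nose at (392,277) is clear of the wheel, and the gripper touches nothing.

```bash
python3 -c "
from plant import *
print(hand_in())"
```

```text
the job is handed in; nothing more can be done
None
```

The job is handed in, with no verdict returned: the orange winch's pawl is off, its crank is eased back against the stop post, and the gripper is clear; I kept the arm away from the blue winch throughout.

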